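# Gauge the core, then hold the clamp open

### The job

Check the height of the asphalt core clamped in the core holder: press the height gauge gently down until its foot sits on top of the core, keep it there about a second for the reading, and let it spring back up. Then swing the sprung clamp arm back off the core until the pawl clicks in behind its pin, and finish still holding the arm back with the gripper, a little beyond the click so that the pawl carries no load and the arm cannot snap onto my fingers while I take the core out. Leave the core standing where it is, and everything else in its place.

Things in the scene. Friction and masses are not known exactly. Their poses are not given: they have to be found in the camera images.
- holder: core holder, fixed on the bench: grey base plate 12 mm thick, x -140 to 210 mm, y -145 to 105 mm. Origin on the bench under the centre of the seated core. +x: from the core to the gauge column (88 mm from the core's centre, top at 170 mm); +y: from the core to the steel V jaw (36 mm high); the clamp arm lies on the -y side, its grip at the -x end, its pivot and the pawl at the +x end; z up.
- core_seat (a point): centre of the core's seat on top of the base plate, 12 mm above the bench; axes as the holder's
- gauge_pad (a point): top centre of the gauge's black round thumb pad, 36 mm across, right above the foot and the core's centre, on a 18 mm wide steel bracket that slides on the column. It moves with the gauge: 160 mm above the bench with the gauge raised. Press it straight down from above.
- gauge_height (a joint): height of the gauge's foot above the seat, m: 0.082 raised (a spring holds it there), smaller as it is pressed down, 0.040 at the lower stop. It takes about 3 N to start and 5 N at the lowest; on the core it reads the core's height (0.050, 0.058 or 0.066). Let go, it rises by itself within a second.
- gauge: the sliding part of the gauge: sleeve on the column, bracket, thumb pad and a flat round steel foot, 32 mm across, 6 mm thick; origin at the centre of the foot's underside, 66 mm below the thumb pad's top
- clamp_angle (a joint): angle of the clamp arm, rad: near 0 with its rubber pad on the core, growing (anticlockwise from above, the grip moving to the holder's -y) as it is pushed back; end stop at 0.66. A spring drives it to the core: about 5 N at the grip at 0, 9 N at 0.5, and 3 N more while the pin rides over the pawl (about 0.14 to 0.42). Let go beyond the click, it falls back onto the pawl at about 0.45.
- clamp_arm: the clamp arm: flat steel bar 12 mm wide, its edges 32 and 56 mm above the bench, with a rubber-faced pad halfway along; origin on the bench under its pivot, the bar along its -x axis, 176 mm long
- clamp_grip (a point): the clamp arm's upright black grip, a round post 25 mm across and 62 mm high; this point is the centre of its lower end, 68 mm above the bench (top at 130 mm), 170 mm from the pivot. It turns with the arm: its x axis points to the pivot, z up. It can be pushed from the core's side or pinched from above; 40 mm and more are free around it.
- clamp_pivot (a point): the clamp arm's pivot axis, 44 mm above the bench, at 85, -95 mm in the holder's frame
- pawl_travel (a joint): travel of the pawl, a sprung bevelled steel bolt 12 x 22 mm in a guide behind the clamp pivot, m: 0 fully out (before and after the click); the ratchet pin on the arm's tail pushes it back to 0.007 and lets it snap out to 0 at an arm angle of about 0.42 to 0.45
- core_tall: black asphalt core with grey stones in its cut faces, upright, 102 mm across and 66 mm high, about 1.2 kg; origin at the centre of its underside. One of the three cores stands in the holder, the other two in the steel tray.
- core_middle: black asphalt core with grey stones in its cut faces, upright, 102 mm across and 58 mm high, about 1.1 kg; origin at the centre of its underside. One of the three cores stands in the holder, the other two in the steel tray.
- core_short: black asphalt core with grey stones in its cut faces, upright, 102 mm across and 50 mm high, about 0.9 kg; origin at the centre of its underside. One of the three cores stands in the holder, the other two in the steel tray.
- core_slice: thin slice of core, 102 mm across, 24 mm high, lying flat on the holder's base plate at its +x, +y corner; origin under its centre
- spanner: steel spanner, 130 mm, lying on the holder's base plate at its -x end
- mould: open steel compaction mould, 115 mm across, 87 mm high, upright on the bench to the right
- brush: brush lying on the bench to the right
- hammer: hammer lying on the bench to the right
- tray: shallow steel tray, 360 x 250 mm, rim 47 mm high, fixed on the bench to the left of the holder; origin under its centre
Things that resemble listed ones, but are neither listed nor needed, are in the scene too. What is shaped like the core_middle but blue or pink is not meant.

How it is judged (in metres and radians):
On the way, in this order (a step that is already met when the one before it is completed fails the run):
1. the gauge's foot sits on top of the clamped core (its underside within 1.5 mm of the core's top) for half a second (((z of gauge in the frame of core_tall below 0.0675 m and horizontal distance between gauge and core_tall below 0.02 m) or (z of gauge in the frame of core_middle below 0.0595 m and horizontal distance between gauge and core_middle below 0.02 m) or (z of gauge in the frame of core_short below 0.0515 m and horizontal distance between gauge and core_short below 0.02 m))), for 0.5 s.
2. the gauge is let up again and the clamp arm is pushed back past the click, the pawl out behind its pin (value of joint gauge_height above 0.078 m and value of joint clamp_angle above 0.49 rad and value of joint pawl_travel below 0.003 m), for 0.2 s.
At the end, for the whole second after the job is handed in: the fingers press on the clamp arm (over 2 N) and hold it still beyond 0.49 rad, off the pawl (which stops it at 0.45); pawl out to within 3 mm; gauge up (above 0.078 m); cores upright within 12 mm of their start, other things within 25 mm (all of step 2 and contact force between the fingers and clamp_arm above 2 N and velocity of joint clamp_angle between -0.05 and 0.05 rad/s and distance of each of core_tall, core_middle, core_short from where it was at the start of the episode below 0.012 m and angle between each of core_tall, core_middle, core_short's own z axis and vertical below 0.1 rad and distance of each of core_slice, spanner, mould, brush, hammer from where it was at the start of the episode below 0.025 m); the arm keeps its last pose, push and grip.
It fails at once if the gauge's foot was rammed onto the core with more than 40 N (contact force between gauge and core_tall above 40 N or contact force between gauge and core_middle above 40 N or contact force between gauge and core_short above 40 N).
It fails at once if a core was shoved or tipped (distance of any of core_tall, core_middle, core_short from where it was at the start of the episode above 0.02 m or angle between any of core_tall, core_middle, core_short's own z axis and vertical above 0.2 rad).
It fails at once if something else was moved by more than 25 mm (distance of any of core_slice, spanner, mould, brush, hammer from where it was at the start of the episode above 0.025 m).
It also fails if it takes over 53 s, if anything falls off the work surface, if the arm or the gripper's body presses on something with over 40 N, if the wrist force passes 120 N, or if a joint passes its speed limit or range.

### The arm

A 6-joint arm with a two-finger parallel gripper is mounted at the origin on the work surface. World frame = base frame: x ahead of the robot, y to its left, z up, the work surface at z = 0. Lengths are in mm, angles in rad, forces in N, time in s.
With the tool pointing down it reaches from about 400 to 925 mm from the base axis. Payload 12.5 kg.
Tool frame: the origin (TCP) lies midway between the tips of the shut fingers; the grasp point (between the pads) lies 19 mm behind it; z points along the fingers, y is the line along which they close (so a half turn about z gives the same grasp; the last joint's range is limited). The gripper opens to 95 mm and grips with 3 to 60 N. Pads are 20 mm wide; open, the fingers measure 119 mm over their backs; the gripper's body (75 mm by 180 mm) begins 59 mm behind the grasp point.
Start: joints at [-1.288, 0.491, 1.559, -0, 1.092, -0.106], TCP at [236.949, -578.365, 182.361] pointing down, gripper open.
Joint ranges: [-3.1, 3.1], [-0.84, 2.19], [0.05, 2.79], [-1.13, 4.28], [0.06, 2.93], [-2.69, 2.69]. Speed limits (rad/s): [2.22, 2.22, 2.79, 3.14, 3.14, 3.14].

### API

Orientations are given as [roll, pitch, yaw] about the fixed x, y, z axes, in that order (R = Rz(yaw) Ry(pitch) Rx(roll)).
In Python, from cell import * gives the robot as it stands. The module is installed in compiled form; this text tells all that it offers.
- The arm moves only by the tool arm_command, never from a script. Its arguments are lists of equal length, an entry for each row: "delta_pos": the shift along the world's x, y, z in units of 250 mm (1.0 is 250 mm), a list of three; "delta_rot": the turn, a rotation vector about the world's x, y, z in units of 90 degrees (1.0 is 90 degrees), a list of three; "claw": the closure, from 0 (fully open) to 1 (shut). In form: {"delta_pos": [[tx, ty, tz], ...], "delta_rot": [[wx, wy, wz], ...], "claw": [claw, ...]}. A call has exactly 5 rows; each row is the pose to reach, as a shift and turn from the pose commanded when the call began; what a row does not reach only later rows make up. A row lasts 1/12 s, in which the tool goes at most 41.7 mm and 7.16 degrees, less where a joint would pass 70% of its speed; a pose out of reach is approached as far as the arm can. A call with a number of a shift or a turn outside -1 to 1 is refused whole. A call with a gripper value outside its range is refused whole. The fingers move at their own pace and stop on an object; the grip force is fixed at half the most. Time passes only in rows, so rows that repeat a pose let the fingers close, or fill a call up. It gives the time, the measured TCP pose, the force, the opening and the grip force at its end, in the units of the state.
- state(): the state, without advancing time (a new reading comes with each control period).
- read_camera(name): name is "scene" or "top" or "wrist"; returns the picture (420x560x3 uint8, red, green, blue); there is no depth.
- calibration(name): a dict with "camera_matrix" (3x3 intrinsics, pixels), "T" (4x4, takes a point from camera to world coordinates). Camera axes: x right, y down, z forward; pixel columns grow to the right and rows downward; lengths in mm; the calibration is good to about 2 mm. A picture is of the moment at which its call begins: read the wrist's pose just before it. calibration takes no time and is no camera call; for the wrist camera it gives the pose at the moment of the call.
- job_done(): hands the job in; it is judged then, once.
The state is a dict: "t": time; "joints": joint angles; "qvel": joint speeds; "tau": joint torques, N m; "eef_pos": TCP position; "tcp_rot": TCP orientation; "ft_force": force on the tool from outside, world axes, zero at the start; "moment": the same for the moment, N m; "opening": opening from 0.0 (shut) to 1.0 (fully open); "grip_force": force on a finger pad.
Only numpy, scipy, OpenCV 4.12 (cv2) and the standard library are available. Lean on these libraries where they do the work, as an engineer would, in place of code of your own. Each camera call takes 0.05 s, during which the arm holds its last target. There are 200 camera calls.

## Working session

There is one attempt and no reset: what is moved stays moved. The work goes in short steps, Python scripts to look and compute and a tool call to move; the robot and the scene stay as the last step left them, time stands still between calls to the robot, and variables do not carry over. Pictures are saved under pics/ and viewed, at most 10 in all, crops included, and the job is handed in when it is done.

Besides the shell and the picture viewer there is one more tool, called after ">>>" as a command line: name --argument value ..., lists and objects as JSON in quotes. arm_command: Moves the arm, as the interface text tells. Shifts and turns lie within -1 to 1; 1 stands for 250 mm of shift or 90 degrees of turn. Its arguments: {"type":"object","properties":{"delta_pos":{"type":"array"},"delta_rot":{"type":"array"},"claw":{"type":"array"}},"required":["delta_pos","delta_rot","claw"]}

```bash
mkdir -p pics
python3 - <<'E'
from cell import *
import cv2,numpy as np
for n in("scene","top"):
    im=read_camera(n); cv2.imwrite(f"pics/{n}0.png",im[:,:,::-1]); c=calibration(n); print(n,np.round(c["camera_matrix"],1).tolist(),np.round(c["T"],3).tolist())
s=state();print(s)
E
```

```text
scene [[499.3, 0.0, 289.5], [0.0, 499.3, 204.9], [0.0, 0.0, 1.0]] [[0.043, 0.516, -0.856, 1763.887], [0.999, -0.003, 0.048, -81.976], [0.023, -0.857, -0.515, 891.195], [0.0, 0.0, 0.0, 1.0]]
top [[540.0, 0.0, 280.7], [0.0, 540.0, 203.1], [0.0, 0.0, 1.0]] [[0.01, -0.98, 0.197, 215.672], [-1.0, -0.011, -0.005, -4.753], [0.007, -0.197, -0.98, 1608.974], [0.0, 0.0, 0.0, 1.0]]
{'t': 0.1, 'joints': array([-1.28757907e+00,  4.91465867e-01,  1.55941388e+00, -3.24264138e-05,
        1.09168864e+00, -1.05601958e-01]), 'qvel': array([ 1.82310566e-03, -1.14551771e-03,  3.72972092e-04, -7.26756884e-04,
       -1.28973345e-04,  9.67141714e-06]), 'tau': array([ 3.62025989e-03, -6.13621902e+01, -2.58604646e+01,  6.94543286e-02,
        4.70086711e-02, -5.25947780e-05]), 'eef_pos': array([ 236.87450134, -578.09520774,  181.83221939]), 'tcp_rot': array([-3.14061932e+00, -7.42475772e-05,  3.88834142e-01]), 'ft_force': array([-0.13245301,  0.02847666, -0.49645732]), 'moment': array([-0.00265938,  0.03785426,  0.03260473]), 'grip_force': 0.0, 'opening': 0.9999357904628214}
```

View pics/scene0.png

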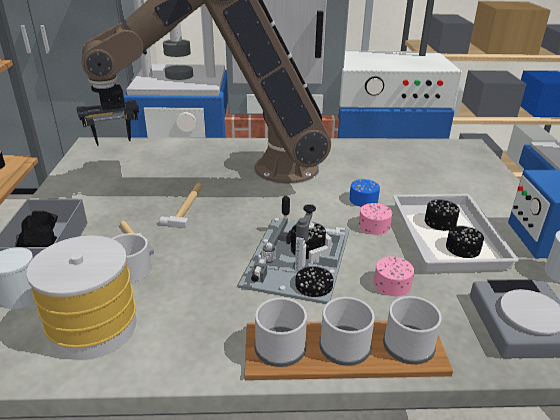

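View pics/top0.png

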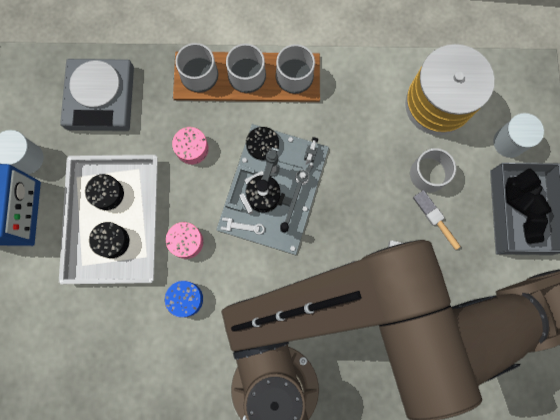

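The scene view shows the holder at about (300,250), with the grip post at (286,205) and the gauge pad at (309,209). The top view shows the holder at about (272,190), with the core at (263,193), the pad at (264,187), the grip at (285,227), the spanner at (243,227) and the slice at (263,142). Next I'll enlarge the holder in both views.

Run:
```python
import cv2,numpy as np
a=cv2.imread("pics/top0.png")[115:260,210:340]; b=cv2.imread("pics/scene0.png")[185:305,235:355]
a=cv2.resize(a,None,fx=4,fy=4,interpolation=cv2.INTER_CUBIC)[:580,:400+120]
b=cv2.resize(b,(280,280),interpolation=cv2.INTER_CUBIC)
o=np.zeros((580,800,3),np.uint8);o[:a.shape[0],:520]=a;o[:280,520:]=b
cv2.imwrite("pics/crop1.png",o)
```

```text
(no output)
```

View pics/crop1.png

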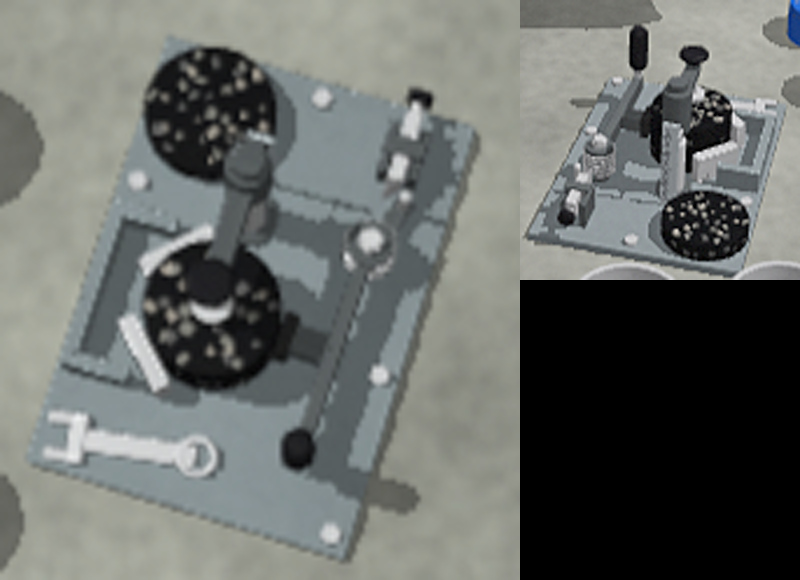

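The crop shows the plate corners at TL(167,38), TR(478,128), BR(347,562), BL(30,463), the pad at (209,282), the grip at (298,445), and the pivot cap at (371,240). The holder and its core are the only ones with a gauge. Now I'll fit the pose.

```bash
cat > h.py <<'E'
from cell import *
import numpy as np, cv2
def ray(n,p):
    c=calibration(n);T=c["T"];d=T[:3,:3]@np.linalg.inv(c["camera_matrix"])@[p[0],p[1],1];return T[:3,3],d/np.linalg.norm(d)
def onz(n,p,z):
    o,d=ray(n,p);return o+d*(z-o[2])/d[2]
def two(p,q):
    o,d=ray("top",p);e,f=ray("scene",q)
    s=np.linalg.lstsq(np.c_[d,-f],e-o,rcond=None)[0];a=o+s[0]*d;b=e+s[1]*f;return (a+b)/2,np.linalg.norm(a-b)
E
python3 - <<'E'
from h import *
cr=lambda x,y:(x/4+210-.4,y/4+115-.4)
P=np.array([onz("top",cr(*p),12)[:2] for p in[(167,38),(475,126),(345,555),(30,461)]])
H=np.array([[210,105],[210,-145],[-140,-145],[-140,105]],float)
print(P.round(), [np.linalg.norm(P[i]-P[i-1]).round() for i in range(4)])
hc=H.mean(0);pc=P.mean(0);A=(H-hc);B=P-pc
th=np.arctan2((A[:,0]*B[:,1]-A[:,1]*B[:,0]).sum(),(A*B).sum());R=np.array([[np.cos(th),-np.sin(th)],[np.sin(th),np.cos(th)]])
o=pc-R@hc;print("yaw",th,"origin",o,"resid",(H@R.T+o-P).round(1).tolist())
piv=o+R@[85,-95];print("pivot",piv,"core->",)
for a in(0,.5,.55):print("grip",a,o+R@(np.array([85,-95])-170*np.array([np.cos(a),np.sin(a)])))
print("pad top",onz("top",cr(209,282),160),two(cr(209,282),(309.6,208.1)))
print("grip top",onz("top",cr(298,443),130),two(cr(298,443),(285.6,198.5)))
# pad/grip dark masks in scene + top centroids
for n,(x0,y0,x1,y1) in {"top":(275,215,300,240),"scene":(275,190,300,222)}.items():
    im=cv2.imread(f"pics/{n}0.png")[y0:y1,x0:x1];m=(im.max(2)<45).astype(np.uint8)
    k,l,s,c=cv2.connectedComponentsWithStats(m);i=1+s[1:,4].argmax();print(n,s[i],c[i]+[x0,y0])
E
```

```text
[[ 785.   81.]
 [ 717. -158.]
 [ 385.  -59.]
 [ 453.  176.]] [np.float64(346.0), np.float64(248.0), np.float64(347.0), np.float64(245.0)]
yaw -0.28236288783769725 origin [557.01813898  39.09612619] resid [[2.5, 0.4], [1.1, -0.9], [-2.8, -2.1], [-0.8, 2.6]]
pivot [612.18267305 -75.82503888] core->
grip 0 [448.91471409 -28.45866288]
grip 0.5 [ 446.19290903 -112.53196244]
grip 0.55 [ 448.23493455 -120.78211886]
pad top [556.49684677  40.51614412 160.        ] (array([558.043851  ,  42.15098705, 153.94976663]), np.float64(2.8986294005090456))
grip top [449.76713286 -22.11355466 130.        ] (array([450.91883662, -21.17057055, 123.03941048]), np.float64(2.0517956692095707))
top [ 6  8  8  9 59] [284.15254237 226.96610169]
scene [  7   7   8  18 125] [285.328 205.36 ]
```

>>> arm_command --delta_pos '[[0.064,0.1236,0.02],[0.128,0.2472,0.04],[0.192,0.3708,0.06],[0.256,0.4944,0.08],[0.32,0.618,0.08]]' --delta_rot '[[0,0,-0.02],[0,0,-0.04],[0,0,-0.06],[0,0,-0.08],[0,0,-0.107]]' --claw '[1,1,1,1,1]'

```text
t: 0.52
eef_pos: [317.5, -422.5, 202.9]
tcp_rot: [3.141, -0.0, 0.219]
ft_force: [0.7, -0.3, 0.4]
opening: 0.707
grip_force: 0.0
```

>>> arm_command --delta_pos '[[0.064,0.1236,0],[0.128,0.2472,0],[0.192,0.3708,0],[0.256,0.4944,0],[0.32,0.618,0]]' --delta_rot '[[0,0,-0.02],[0,0,-0.04],[0,0,-0.06],[0,0,-0.08],[0,0,-0.107]]' --claw '[1,1,1,1,1]'

```text
t: 0.93
eef_pos: [397.3, -267.7, 202.3]
tcp_rot: [-3.141, 0.0, 0.051]
ft_force: [1.5, -0.3, 0.4]
opening: 0.355
grip_force: 0.0
```

>>> arm_command --delta_pos '[[0.064,0.1236,0],[0.128,0.2472,0],[0.192,0.3708,0],[0.256,0.4944,0],[0.32,0.618,0]]' --delta_rot '[[0,0,-0.02],[0,0,-0.04],[0,0,-0.06],[0,0,-0.08],[0,0,-0.107]]' --claw '[1,1,1,1,1]'

```text
t: 1.35
eef_pos: [477.3, -113.1, 202.3]
tcp_rot: [3.142, 0.0, -0.117]
ft_force: [1.7, -0.5, -0.1]
opening: 0.023
grip_force: 0.0
```

>>> arm_command --delta_pos '[[0.064,0.122,0],[0.128,0.244,0],[0.192,0.366,0],[0.256,0.488,0],[0.32,0.612,0]]' --delta_rot '[[0,0,-0.02],[0,0,-0.04],[0,0,-0.06],[0,0,-0.08],[0,0,-0.106]]' --claw '[1,1,1,1,1]'

```text
t: 1.77
eef_pos: [557.3, 39.9, 202.2]
tcp_rot: [3.141, 0.0, -0.283]
ft_force: [0.7, -0.3, 0.1]
opening: 0.003
grip_force: 0.0
```

>>> arm_command --delta_pos '[[0,0,-0.03],[0,0,-0.06],[0,0,-0.09],[0,0,-0.12],[0,0,-0.14]]' --delta_rot '[[0,0,0],[0,0,0],[0,0,0],[0,0,0],[0,0,0]]' --claw '[1,1,1,1,1]'

```text
t: 2.18
eef_pos: [556.2, 37.1, 166.2]
tcp_rot: [3.141, 0.001, -0.283]
ft_force: [-0.2, 0.2, -0.6]
opening: 0.004
grip_force: 0.0
```

Run:
```python
from h import *
w=read_camera("wrist")[:,:,::-1];s=read_camera("scene")[185:305,235:355,::-1]
o=np.zeros((420,800,3),np.uint8);o[:,:560]=w;o[:240,560:]=cv2.resize(s,(240,240));cv2.imwrite("pics/w1.png",o)
c=calibration("wrist");T=c["T"]
for P in([557,40,160],[451,-25,130]):
    q=c["camera_matrix"]@(T[:3,:3].T@(np.array(P)-T[:3,3]));print(P,q[:2]/q[2])
print(T.round(2).tolist(),state()["eef_pos"])
```

```text
[557, 40, 160] [276.25901956 235.8924233 ]
[451, -25, 130] [399.0338069  325.44708501]
[[-0.28, -0.92, -0.27, 632.72], [-0.96, 0.27, 0.08, 14.92], [0.0, 0.28, -0.96, 369.32], [0.0, 0.0, 0.0, 1.0]] [556.33649959  37.23690646 166.44199664]
```

View pics/w1.png

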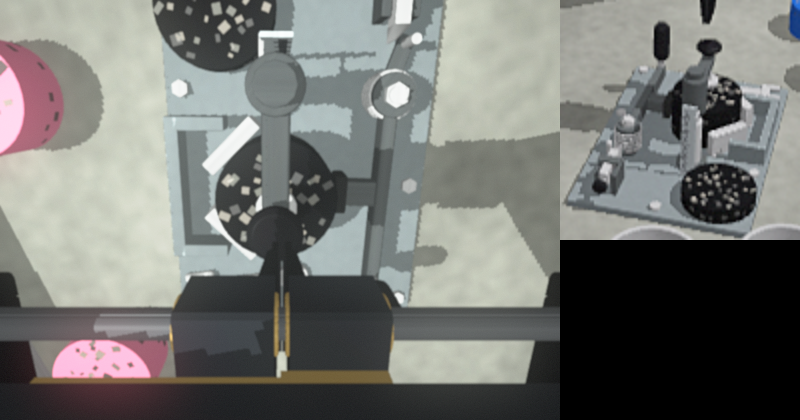

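The wrist view shows the shut fingertips just over the pad, at (275,231) against a predicted (276,236). That agrees to about 3 mm, so I'll press slowly.

>>> arm_command --delta_pos '[[0.006,0.008,-0.016],[0.01,0.01,-0.032],[0.01,0.01,-0.048],[0.01,0.01,-0.064],[0.01,0.01,-0.076]]' --delta_rot '[[0,0,0],[0,0,0],[0,0,0],[0,0,0],[0,0,0]]' --claw '[1,1,1,1,1]'

```text
t: 2.7
eef_pos: [559.4, 40.6, 147.9]
tcp_rot: [3.141, 0.0, -0.282]
ft_force: [0.7, 0.5, 0.3]
opening: 0.002
grip_force: 0.0
```

>>> arm_command --delta_pos '[[0,0,-0.003],[0,0,-0.006],[0,0,-0.009],[0,0,-0.012],[0,0,-0.015]]' --delta_rot '[[0,0,0],[0,0,0],[0,0,0],[0,0,0],[0,0,0]]' --claw '[1,1,1,1,1]'

```text
t: 3.12
eef_pos: [559.5, 40.6, 144.7]
tcp_rot: [-3.142, -0.0, -0.282]
ft_force: [0.1, -0.2, -0.4]
opening: 0.004
grip_force: 0.0
```

Run:
```python
from h import *
w=read_camera("wrist")[100:400,150:450,::-1];s=read_camera("scene")[185:265,265:345,::-1]
cv2.imwrite("pics/w2.png",np.hstack([cv2.resize(w,(400,400)),cv2.resize(s,(400,400),interpolation=cv2.INTER_CUBIC)]));print(state()["eef_pos"],state()["ft_force"])
```

```text
[559.43558327  40.63788356 144.59478574] [-0.07215525 -0.86305024  0.54447315]
```

View pics/w2.png

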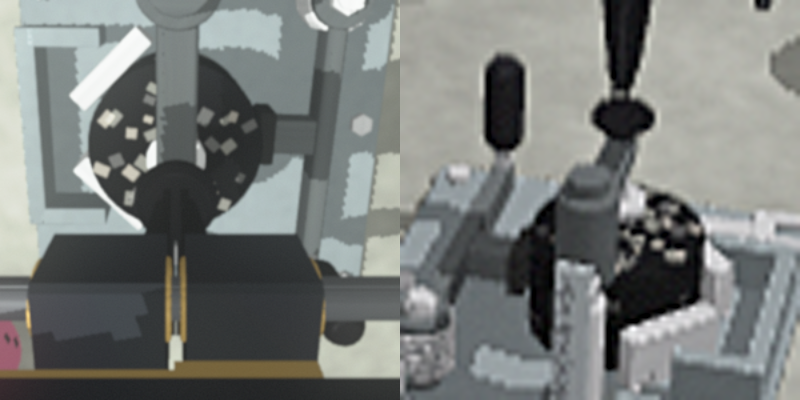

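The wrist view shows the fingertips on or over the pad. In the scene view the pad is at (309.4,208.6), so it hasn't moved, and the tip ends at about row 204. I'll check the projection and the pad's height.

Run:
```python
from h import *
def pr(n,P):
    c=calibration(n);T=c["T"];q=c["camera_matrix"]@(T[:3,:3].T@(np.array(P)-T[:3,3]));return (q[:2]/q[2]).round(1)
for P in([559.4,40.6,144.6],[557,40,160],[557,40,145],[556,40,129]):print(P,pr("scene",P),pr("top",P))
for f in("scene0",):
    im=cv2.imread(f"pics/{f}.png")[195:225,300:320].max(2);print(im[:,4:16])
```

```text
[559.4, 40.6, 144.6] [308.4 211.2] [262.  185.4]
[557, 40, 160] [308.4 206.1] [262.  184.9]
[557, 40, 145] [308.2 210.6] [262.2 186.2]
[556, 40, 129] [307.9 215.2] [262.3 187.8]
[[175 177 179 178 178 178 178 178 178 179 176 177]
 [175 176 180 180 180 179 180 179 177 176 179 179]
 [175 176 172 172 178 178 179 179 178 176 178 180]
 [172 172 170 170 175 173 171 173 173 173 175 178]
 [171 174 175 175 177 174 172 167 170 170 173 176]
 [172 174 174 173 174 173 173 173 173 174 176 177]
 [172 172 172 169 167 170 171 172 173 175 177 175]
 [174 175 176 174 172 172 172 172 172 173 176 177]
 [174 180 182 183 183 183 181 177 178 177 176 177]
 [179 140 150 125 125 127 125 133 130 160 182 178]
 [140  63  74  26  25  27  26  49  48  94 152 187]
 [ 57  34  38  36  42  40  38  35  31  27  73 151]
 [ 14  39  46  43  42  44  42  43  42  38  32  69]
 [ 19  38  41  49  49  42  41  43  40  43  35  33]
 [  9  29  41  40  43  45  47  58  61  60  31  55]
 [ 83   3  27  33  38  48  47  49  41  32  19 136]
 [175 135  17  22  27  36  35  28  60  93 172 178]
 [187 189  83  23  18   6  14  35 121 177 188 183]
 [187 180  77  61  64  49  62  55 136 190 181 177]
 [191 127  59  69  72  65  72  93 135 188 180 176]
 [174 104  94 101 100 101 104  81 155 186 182 180]
 [128 106 111 115 110 112 113  68 187 185 182 181]
 [104 105 112 109 109 111  95  90 195 185 181 180]
 [110 112 112 108 112 115  73 149 189 182 178 174]
 [111 113 111  99 111 103  84 168 183 178 175 172]
 [111 111 112  98 112  80 138 182 183 180 178 175]
 [115 105  86 103 112  66 169 166 154 158 184 183]
 [ 88  86  76 108  99  80 177 204 159  84 130 153]
 [ 70  79  89 114 104 118 171 218 203 194 125 101]
 [ 76  88 108 110  99 148 173 212 213 226 106  46]]
```

Run:
```python
from h import *
n=read_camera("scene")[:,:,::-1];cv2.imwrite("pics/scene2.png",n);o=cv2.imread("pics/scene0.png")
a=o[195:245,285:335];b=n[195:245,285:335];f=lambda x:cv2.resize(x,(390,390),interpolation=cv2.INTER_NEAREST)
d=cv2.absdiff(a,b).max(2)>40;ys,xs=np.where(d);print("diff rows",ys.min()+195,ys.max()+195,np.bincount(ys))
cv2.imwrite("pics/cmp.png",np.hstack([f(a),f(b)]));s=state();print(s["eef_pos"],s["ft_force"],s["opening"],s["joints"].round(3))
```

```text
diff rows 195 218 [10  7  7  7  5  5  5  4  4  4  0  0  0  0  0  0  0  0  0  0  0  4  2  2]
[559.43035546  40.61866688 144.62070559] [-0.7426803  -0.47692064 -0.87722716] 0.00160046573508687 [-0.045  0.443  1.762 -0.     0.937  1.808]
```

View pics/cmp.png

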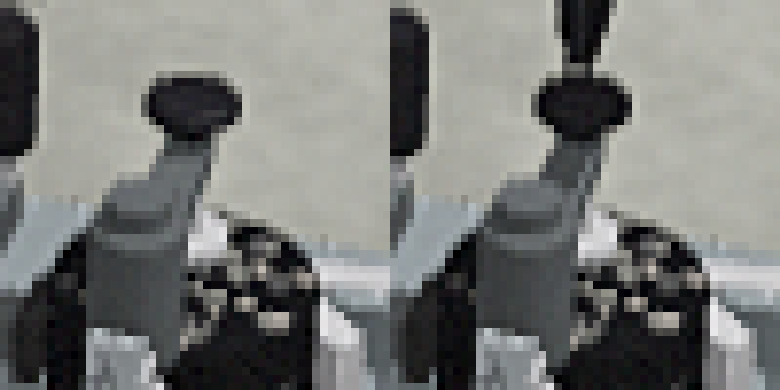

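Run:
```python
from h import *
w=read_camera("wrist")[:,:,::-1];c=calibration("wrist");T=c["T"];e=state()["eef_pos"]
def pr(P):
    q=c["camera_matrix"]@(T[:3,:3].T@(np.array(P)-T[:3,3]));return (q[:2]/q[2]).round(1)
print("tcp px",pr(e),"pad160",pr([557,40,160]),"pad145",pr([557,40,145]),"core top cen 70",pr([557,40,70]))
o,n=cv2.imread("pics/scene0.png")[200:216,300:320].astype(int),cv2.imread("pics/scene2.png")[200:216,300:320].astype(int)
print(abs(o-n).max(2))
w=w[180:300,200:360];g=np.clip(w.astype(float)*3,0,255).astype(np.uint8)
cv2.imwrite("pics/w3.png",cv2.resize(g,(800,600),interpolation=cv2.INTER_CUBIC))
```

```text
tcp px [280.9 239.5] pad160 [283.2 253.3] pad145 [283.1 243.2] core top cen 70 [282.6 207.8]
[[  2   1   2   0   4   8  10 134 154 142 164 159  18  12   4   1   1   3
    1   2]
 [  2   3   1   2   2   8  20  77 149 140 165 123  24   6   0   2   4   2
    3   2]
 [  1   3   1   1   1   5  15 102 168 154 161  40  16   4   2   1   1   1
    2   1]
 [  2   3   2   3   4   7  13  93  79  81 131  11  10   3   2   2   2   2
    3   3]
 [  3   3   3   2   2   4   8  61  48  53  85  12   4   3   5   4   4   2
    1   1]
 [  1   2   4   5   4   7   7  10   4   5   7  11  13   1   1   2   2   4
    1   3]
 [  1   4   2   2   2  25  11  11  16  17  11  11  19  11   6   1   4   2
    1   4]
 [  2   4   3   2   7  19  22   8   9   8   8  15   9  15  19   6   3   2
    2   2]
 [  3   3   3   4  10  13  12  22  21  14  14  14   7  17  25   7   5   1
    2   3]
 [  1   1   2   1   3   9   9   6  12  12  23  27  33  38  17   3   0   2
    1   2]
 [  3   3   3   1   5   8   7   8  10  17  18  19  22  25   8   2   2   3
    1   3]
 [  3   1   2   1   1   4   6   3   3   7  15   8   5   6   3   2   1   2
    1   2]
 [  2   3   0   3   4   3   6   3   2  13   6   3   1   4   2   3   3   2
    2   2]
 [  2   2   2   1   3   2  10   3   1   4   2   5   2   3   2   2   3   1
    2   1]
 [  3   2   1   3   5   1   6   4   5   6   3   2   5   3   0   3   1   3
    3   2]
 [  3   1   4   3   8  33  27  30  27  33   4   4   4   3   1   0   1   2
    3   3]]
```

View pics/w3.png

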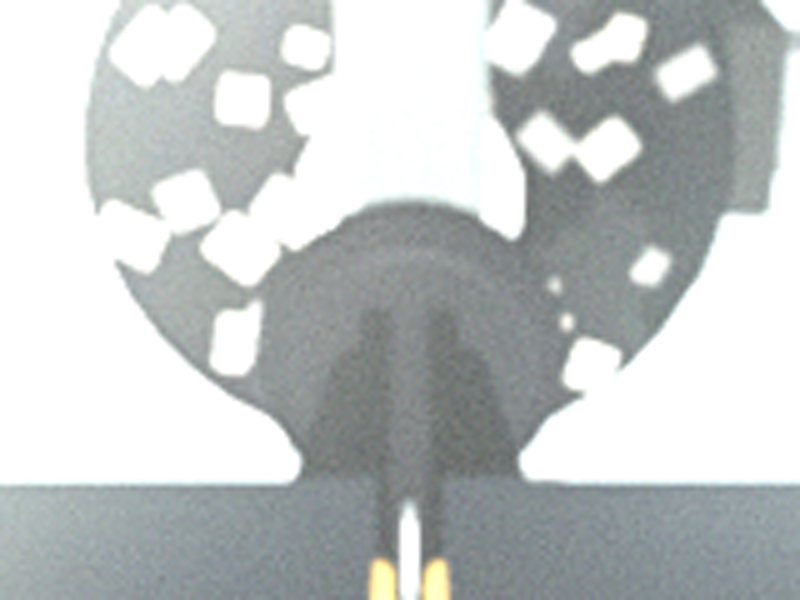

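The brightened crop shows the finger tips in front of the pad. Its front rim arcs are at crop y 200 and 255, which is image rows 220 and 231. The next check is which pad height those rows and the pad width imply.

Run:
```python
from h import *
c=calibration("wrist");T=c["T"];print(c["camera_matrix"][0,0],T[:3,3])
def pr(P):
    q=c["camera_matrix"]@(T[:3,:3].T@(np.array(P)-T[:3,3]));return (q[:2]/q[2]).round(1)
u=np.array([np.cos(-.282),np.sin(-.282)]);v=np.array([-u[1],u[0]])
for z in(170,160,150,140,130,120):
    m=np.array([557,40]);f=lambda d:pr([*(m+d),z])
    print(z,"front rim",f(18*u),"left/right",f(18*v)[0],f(-18*v)[0],"centre",f(0*u))
```

```text
364.95773961923567 [635.52834223  18.40187372 347.70309434]
170 front rim [283.3 228.8] left/right 249.3 317.3 centre [283.3 260.9]
160 front rim [283.2 222.6] left/right 250.8 315.5 centre [283.2 253.3]
150 front rim [283.1 217. ] left/right 252.2 314.0 centre [283.1 246.4]
140 front rim [283.1 211.9] left/right 253.4 312.6 centre [283.  240.1]
130 front rim [283.  207.2] left/right 254.6 311.3 centre [282.9 234.4]
120 front rim [282.9 202.8] left/right 255.7 310.1 centre [282.9 229.1]
```

The pad is at z≈156–160 and hasn't moved. In both scene pictures the finger tip shows about 8 px (25 mm) above the projected TCP, so the fingertips may not have reached the pad yet. I'll go down gently and watch the force.

>>> arm_command --delta_pos '[[0,0,-0.004],[0,0,-0.008],[0,0,-0.012],[0,0,-0.016],[0,0,-0.02]]' --delta_rot '[[0,0,0],[0,0,0],[0,0,0],[0,0,0],[0,0,0]]' --claw '[1,1,1,1,1]'

```text
t: 3.73
eef_pos: [559.4, 40.6, 139.4]
tcp_rot: [3.141, 0.0, -0.282]
ft_force: [-0.7, 0.1, -0.7]
opening: 0.008
grip_force: 0.0
```

Run:
```python
from h import *
c=calibration("scene");T=c["T"]
def pr(P):
    q=c["camera_matrix"]@(T[:3,:3].T@(np.array(P)-T[:3,3]));return (q[:2]/q[2]).round(1)
print("start tcp",pr([236.9,-578.2,182]))
u=np.array([-np.sin(.389),np.cos(.389)])*47.5
# tool y for roll=pi: R=Rz(yaw)Rx(pi): y-> -(Rz y)
for s in(1,-1):print("tip",pr([236.9+s*u[0],-578.2+s*u[1],182]))
im=cv2.imread("pics/scene0.png")[95:160,70:145].max(2);m=im<60
for r in range(30,60):print(r+95,np.where(m[r])[0]+70)
n=read_camera("scene")[:,:,::-1];o=cv2.imread("pics/scene0.png")
print((cv2.absdiff(n,o).max(2)>40)[195:245,285:335].sum(1),state()["ft_force"],state()["eef_pos"])
```

```text
start tcp [114.6 150.6]
tip [129.4 148.4]
tip [ 99.6 152.9]
125 [ 83  85  87  88  90  91  92  93  94 126 127 128 129]
126 [ 83  84  85  91  92  93  94 127 128 129 130]
127 [ 91  92  93  94 127 128 129 130]
128 [ 91  92  93  94 127 128 129 130]
129 [ 92  93  94  95 127 128 129 130]
130 [ 92  93  94  95 127 128 129 130]
131 [ 92  93  94  95 127 128 129 130]
132 [ 93  94  95 127 128 129 130]
133 [ 93  94  95 128 129 130]
134 [ 93  94  95  96 128 129 130]
135 [ 93  94  95  96 128 129 130]
136 [ 94  95  96 128 129 130]
137 [ 95  96 128 129 130]
138 [ 95  96 128 129 130]
139 [ 95  96 129]
140 [ 96  97 129]
141 [96 97]
142 [96 97]
143 [97]
144 [97]
145 []
146 []
147 []
148 []
149 []
150 []
151 []
152 []
153 []
154 []
[10  8  7  7  7  6  6  5  4  4  0  0  0  0  0  0  0  0  0  0  0  3  2  2
  0  0  0  0  0  0  0  0  0  0  0  0  0  0  0  0  0  0  0  0  0  0  0  0
  0  0] [ 0.10127555 -0.82037725  0.48456131] [559.34450577  40.61797126 139.31047366]
```

>>> arm_command --delta_pos '[[0,0,-0.004],[0,0,-0.008],[0,0,-0.012],[0,0,-0.016],[0,0,-0.02]]' --delta_rot '[[0,0,0],[0,0,0],[0,0,0],[0,0,0],[0,0,0]]' --claw '[1,1,1,1,1]'

```text
t: 4.2
eef_pos: [559.4, 40.7, 134.5]
tcp_rot: [3.141, 0.0, -0.282]
ft_force: [0.4, -0.2, -0.2]
opening: 0.003
grip_force: 0.0
```

Run:
```python
from h import *
n=read_camera("scene")[:,:,::-1];o=cv2.imread("pics/scene0.png");t=read_camera("top")[:,:,::-1]
print((cv2.absdiff(n,o).max(2)>40)[195:245,285:335].sum(1),state()["ft_force"],state()["eef_pos"])
a=n[190:220,290:330];w=read_camera("wrist")[180:300,200:360,::-1]
g=lambda x,s:cv2.resize(np.clip(x.astype(float)*3,0,255).astype(np.uint8),s,interpolation=cv2.INTER_CUBIC)
cv2.imwrite("pics/c4.png",np.hstack([g(a,(400,300)),g(w,(400,300))]))
```

```text
[10  8  8  7  7  7  7  6  5  5  0  0  0  0  0  0  0  0  0  0  0  4  2  2
  1  0  0  0  0  0  0  0  0  0  0  0  0  0  0  0  0  0  0  0  0  0  0  0
  0  0] [-0.35317586 -0.23870685 -0.48057738] [559.36643387  40.6540132  134.42773862]
```

View pics/c4.png

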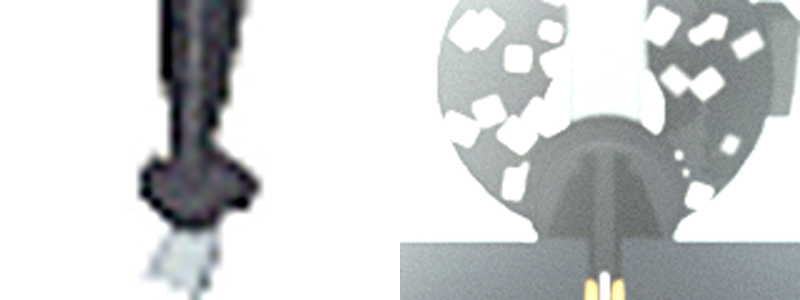

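The fingers are in front of and above the pad, closing on it without contact yet. Continuing down.

>>> arm_command --delta_pos '[[0,0,-0.004],[0,0,-0.008],[0,0,-0.012],[0,0,-0.016],[0,0,-0.02]]' --delta_rot '[[0,0,0],[0,0,0],[0,0,0],[0,0,0],[0,0,0]]' --claw '[1,1,1,1,1]'

```text
t: 4.77
eef_pos: [559.5, 40.6, 129.5]
tcp_rot: [3.142, 0.0, -0.282]
ft_force: [-0.1, 0.5, 0.6]
opening: 0.004
grip_force: 0.0
```

Run:
```python
from h import *
n=read_camera("scene")[:,:,::-1];o=cv2.imread("pics/scene0.png")
print((cv2.absdiff(n,o).max(2)>40)[195:245,285:335].sum(1),state()["ft_force"],state()["eef_pos"],state()["moment"])
```

```text
[10  8  8  8  7  7  7  7  6  6  0  0  0  0  0  0  0  0  0  0  0  4  2  3
  1  0  0  0  0  0  0  0  0  0  0  0  0  0  0  0  0  0  0  0  0  0  0  0
  0  0] [ 0.21450425  0.15893747 -0.36285958] [559.36422779  40.60597851 129.3186775 ] [ 0.06800156  0.0585512  -0.01844754]
```

>>> arm_command --delta_pos '[[0,0,-0.004],[0,0,-0.008],[0,0,-0.012],[0,0,-0.016],[0,0,-0.02]]' --delta_rot '[[0,0,0],[0,0,0],[0,0,0],[0,0,0],[0,0,0]]' --claw '[1,1,1,1,1]'

```text
t: 5.23
eef_pos: [559.5, 40.6, 124.8]
tcp_rot: [3.142, -0.0, -0.282]
ft_force: [-1.6, 1.3, 3.9]
opening: 0.005
grip_force: 2.0
```

Run:
```python
from h import *
n=read_camera("scene")[:,:,::-1];o=cv2.imread("pics/scene0.png");cv2.imwrite("pics/scene5.png",n);cv2.imwrite("pics/top5.png",read_camera("top")[:,:,::-1])
print((cv2.absdiff(n,o).max(2)>40)[195:245,285:335].sum(1),state()["ft_force"],state()["eef_pos"],state()["moment"])
w=read_camera("wrist")[180:300,200:360,::-1];a=n[190:235,285:345]
g=lambda x,s,k:cv2.resize(np.clip(x.astype(float)*k,0,255).astype(np.uint8),s,interpolation=cv2.INTER_NEAREST)
cv2.imwrite("pics/c5.png",np.hstack([g(a,(400,300),3),g(w,(400,300),4)]))
```

```text
[11  8  8  8  8  7  7  7  7  7  4  3  3  0  1  3  6  4  2  1  0  4  3  2
  2  1  0  3  3  0  2  0  0  3  3  1  0  0  0  0  0  0  0  0  0  1  2  1
  1  0] [-1.08465109  0.34823295  3.42856581] [559.49943428  40.625413   124.59110328] [ 0.05271587  0.14923762 -0.04409776]
```

View pics/c5.png

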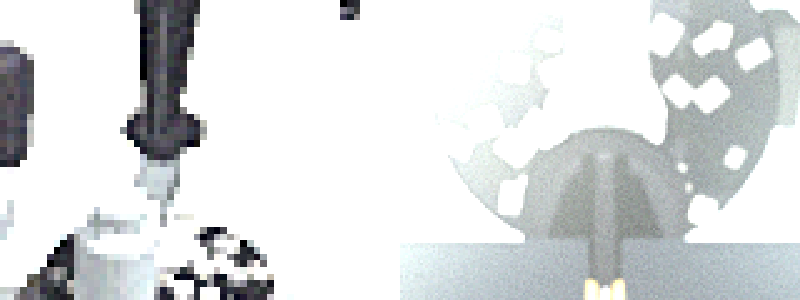

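Contact: Fz is 3.4 N and the gauge has begun to move, with the TCP near 127. The fingertips therefore act about 32 mm higher than the reported TCP z. The core top should show up at a TCP z of about 112, 104 or 96, so I'll go on gently.

>>> arm_command --delta_pos '[[0,0,-0.004],[0,0,-0.008],[0,0,-0.012],[0,0,-0.016],[0,0,-0.02]]' --delta_rot '[[0,0,0],[0,0,0],[0,0,0],[0,0,0],[0,0,0]]' --claw '[1,1,1,1,1]'

```text
t: 5.8
eef_pos: [559.5, 40.6, 119.5]
tcp_rot: [3.142, -0.0, -0.282]
ft_force: [-0.8, 0.5, 4.6]
opening: 0.004
grip_force: 2.2
```

>>> arm_command --delta_pos '[[0,0,-0.002],[0,0,-0.004],[0,0,-0.006],[0,0,-0.008],[0,0,-0.01]]' --delta_rot '[[0,0,0],[0,0,0],[0,0,0],[0,0,0],[0,0,0]]' --claw '[1,1,1,1,1]'

```text
t: 6.22
eef_pos: [559.5, 40.6, 117.1]
tcp_rot: [3.142, -0.0, -0.282]
ft_force: [-0.4, 0.1, 4.0]
opening: 0.004
grip_force: 2.2
```

>>> arm_command --delta_pos '[[0,0,-0.002],[0,0,-0.004],[0,0,-0.006],[0,0,-0.008],[0,0,-0.01]]' --delta_rot '[[0,0,0],[0,0,0],[0,0,0],[0,0,0],[0,0,0]]' --claw '[1,1,1,1,1]'

```text
t: 6.63
eef_pos: [559.5, 40.6, 114.6]
tcp_rot: [3.142, -0.0, -0.282]
ft_force: [-0.0, -0.0, 5.1]
opening: 0.007
grip_force: 2.3
```

>>> arm_command --delta_pos '[[0,0,-0.002],[0,0,-0.004],[0,0,-0.006],[0,0,-0.008],[0,0,-0.01]]' --delta_rot '[[0,0,0],[0,0,0],[0,0,0],[0,0,0],[0,0,0]]' --claw '[1,1,1,1,1]'

```text
t: 7.05
eef_pos: [559.5, 40.6, 112.1]
tcp_rot: [3.142, -0.0, -0.282]
ft_force: [-0.6, -0.5, 5.6]
opening: 0.003
grip_force: 2.4
```

>>> arm_command --delta_pos '[[0,0,-0.002],[0,0,-0.004],[0,0,-0.006],[0,0,-0.008],[0,0,-0.01]]' --delta_rot '[[0,0,0],[0,0,0],[0,0,0],[0,0,0],[0,0,0]]' --claw '[1,1,1,1,1]'

```text
t: 7.47
eef_pos: [559.7, 40.6, 111.8]
tcp_rot: [-3.141, -0.002, -0.282]
ft_force: [-10.9, -0.6, 35.7]
opening: 0.006
grip_force: 17.6
```

The foot is on the core after about 16 mm of travel, so it's the 66 mm core. I'll ease the force and hold.

>>> arm_command --delta_pos '[[0,0,0.006],[0,0,0.006],[0,0,0.006],[0,0,0.006],[0,0,0.006]]' --delta_rot '[[0,0,0],[0,0,0],[0,0,0],[0,0,0],[0,0,0]]' --claw '[1,1,1,1,1]'

```text
t: 7.88
eef_pos: [559.5, 40.6, 112.0]
tcp_rot: [-3.142, -0.001, -0.282]
ft_force: [-3.2, -0.0, 13.5]
opening: -0.003
grip_force: 7.0
```

>>> arm_command --delta_pos '[[0,0,0],[0,0,0],[0,0,0],[0,0,0],[0,0,0]]' --delta_rot '[[0,0,0],[0,0,0],[0,0,0],[0,0,0],[0,0,0]]' --claw '[1,1,1,1,1]'

```text
t: 8.3
eef_pos: [559.5, 40.6, 112.0]
tcp_rot: [-3.142, -0.001, -0.282]
ft_force: [-2.4, 0.3, 14.1]
opening: 0.005
grip_force: 7.0
```

>>> arm_command --delta_pos '[[0,0,0],[0,0,0],[0,0,0],[0,0,0],[0,0,0]]' --delta_rot '[[0,0,0],[0,0,0],[0,0,0],[0,0,0],[0,0,0]]' --claw '[1,1,1,1,1]'

```text
t: 8.72
eef_pos: [559.5, 40.6, 112.0]
tcp_rot: [-3.142, -0.001, -0.282]
ft_force: [-3.6, -0.0, 13.9]
opening: 0.003
grip_force: 7.0
```

Run:
```python
from h import *
cv2.imwrite("pics/scene6.png",read_camera("scene")[:,:,::-1]);w=read_camera("wrist")[:,:,::-1];cv2.imwrite("pics/wr6.png",w);print(state()["ft_force"],state()["eef_pos"])
```

```text
[-4.01543546  0.47371344 13.40485055] [559.53859516  40.61357613 111.94391213]
```

Held about 1.3 s at 14 N in total. Now I'll lift off and go above the grip while opening.

>>> arm_command --delta_pos '[[0,0,0.03],[0,0,0.07],[0,0,0.11],[0,0,0.15],[0,0,0.2]]' --delta_rot '[[0,0,0],[0,0,0],[0,0,0],[0,0,0],[0,0,0]]' --claw '[1,1,1,1,1]'

```text
t: 9.23
eef_pos: [559.1, 40.7, 161.7]
tcp_rot: [3.141, 0.001, -0.282]
ft_force: [0.2, 0.2, 0.5]
opening: 0.007
grip_force: 0.0
```

>>> arm_command --delta_pos '[[-0.06,-0.03,0],[-0.15,-0.09,0],[-0.25,-0.15,0],[-0.35,-0.2,0],[-0.438,-0.254,0]]' --delta_rot '[[0,0,0],[0,0,0],[0,0,0],[0,0,0],[0,0,0]]' --claw '[0.5,0,0,0,0]'

```text
t: 9.65
eef_pos: [448.3, -23.1, 161.5]
tcp_rot: [3.141, 0.0, -0.282]
ft_force: [0.6, -0.1, 0.1]
opening: 0.298
grip_force: 0.0
```

>>> arm_command --delta_pos '[[0,0,0],[0,0,0],[0,0,0],[0,0,0],[0,0,0]]' --delta_rot '[[0,0,0],[0,0,0],[0,0,0],[0,0,0],[0,0,0]]' --claw '[0,0,0,0,0]'

```text
t: 10.07
eef_pos: [450.6, -22.5, 161.1]
tcp_rot: [3.142, 0.0, -0.281]
ft_force: [0.3, 0.3, -0.8]
opening: 0.651
grip_force: 0.0
```

>>> arm_command --delta_pos '[[0,0,0],[0,0,0],[0,0,0],[0,0,0],[0,0,0]]' --delta_rot '[[0,0,0],[0,0,0],[0,0,0],[0,0,0],[0,0,0]]' --claw '[0,0,0,0,0]'

```text
t: 10.48
eef_pos: [450.0, -22.8, 161.1]
tcp_rot: [3.141, 0.0, -0.282]
ft_force: [-0.3, -0.6, -1.1]
opening: 0.981
grip_force: 0.0
```

Run:
```python
from h import *
w=read_camera("wrist")[:,:,::-1];s=read_camera("scene")[165:285,225:345,::-1];c=calibration("wrist");T=c["T"]
o=np.zeros((420,800,3),np.uint8);o[:,:560]=np.clip(w*1.5,0,255);o[:240,560:]=cv2.resize(s,(240,240))
cv2.imwrite("pics/w7.png",o)
for P in([450,-23,130],[450,-23,68],state()["eef_pos"],state()["eef_pos"]+[0,0,32]):
    q=c["camera_matrix"]@(T[:3,:3].T@(np.array(P)-T[:3,3]));print(P,q[:2]/q[2])
```

```text
[450, -23, 130] [281.09828533 222.66521474]
[450, -23, 68] [281.11226023 198.98734043]
[449.94140362 -22.84456551 161.08818051] [280.8648641  239.58267507]
[449.94140362 -22.84456551 193.08818051] [280.81452561 262.46545847]
```

View pics/w7.png

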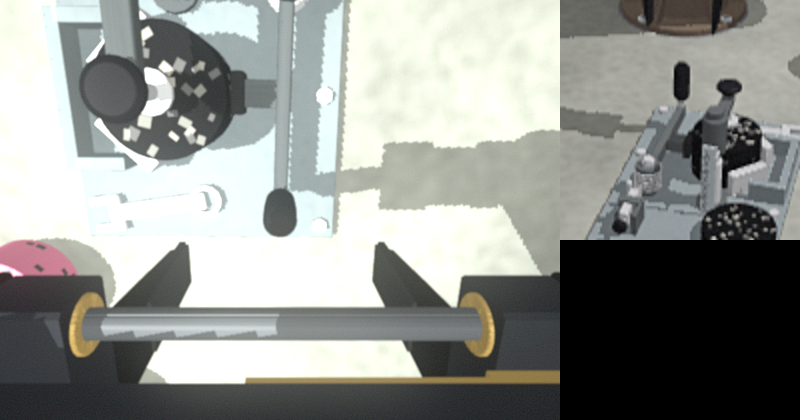

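The wrist view shows the grip top at (280,225), as predicted, midway between the open fingers at (186,245) and (378,245). Their spacing confirms the tips are about 30 mm nearer the camera than the reported TCP. I'll descend so the tips reach z≈98, which is a TCP z of 66.

>>> arm_command --delta_pos '[[0,0,-0.05],[0,0,-0.1],[0,0,-0.15],[0,0,-0.2],[0,0,-0.24]]' --delta_rot '[[0,0,0],[0,0,0],[0,0,0],[0,0,0],[0,0,0]]' --claw '[0,0,0,0,0]'

```text
t: 11.0
eef_pos: [449.8, -22.9, 100.4]
tcp_rot: [3.141, 0.0, -0.282]
ft_force: [-0.5, 0.3, 1.1]
opening: 1.005
grip_force: 0.0
```

>>> arm_command --delta_pos '[[0,0,-0.03],[0,0,-0.06],[0,0,-0.09],[0,0,-0.12],[0,0,-0.14]]' --delta_rot '[[0,0,0],[0,0,0],[0,0,0],[0,0,0],[0,0,0]]' --claw '[0,0,0,0,0]'

```text
t: 11.42
eef_pos: [449.9, -22.8, 65.4]
tcp_rot: [3.141, 0.0, -0.282]
ft_force: [-0.3, 0.4, 0.0]
opening: 1.003
grip_force: 0.0
```

Run:
```python
from h import *
w=read_camera("wrist")[:,:,::-1];n=read_camera("scene")[:,:,::-1]
s=n[165:285,225:345];o=np.zeros((420,800,3),np.uint8);o[:,:560]=np.clip(w*1.5,0,255);o[:240,560:]=cv2.resize(s,(240,240));cv2.imwrite("pics/w8.png",o)
r=cv2.imread("pics/scene0.png");d=cv2.absdiff(n,r).max(2)[203:245,297:320]>40;print("gauge diff",d.sum());print(state()["ft_force"],state()["eef_pos"])
```

```text
gauge diff 19
[-0.21065551 -0.46587833  0.09900177] [449.62475863 -22.81257665  65.41065675]
```

View pics/w8.png

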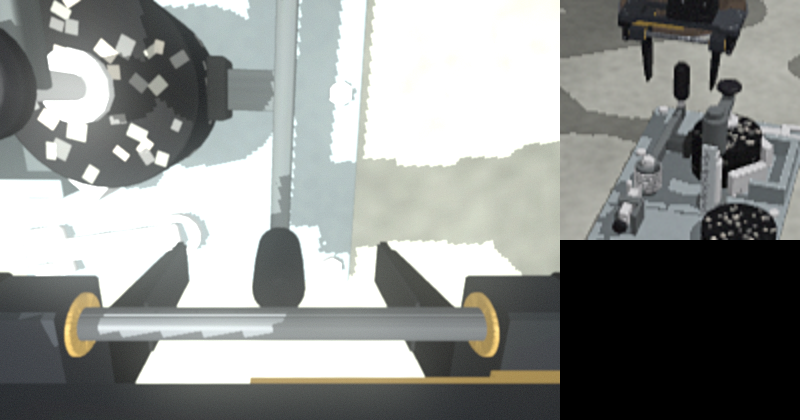

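The wrist and scene views show the open fingers either side of the upper half of the grip, with the post at (280,270) between the tips at (185,245) and (380,245). That was my eleventh view, one over the limit of 10, so I'll take no more and rely on numbers. Now closing.

>>> arm_command --delta_pos '[[0,0,0],[0,0,0],[0,0,0],[0,0,0],[0,0,0]]' --delta_rot '[[0,0,0],[0,0,0],[0,0,0],[0,0,0],[0,0,0]]' --claw '[1,1,1,1,1]'

```text
t: 11.93
eef_pos: [450.1, -22.9, 66.4]
tcp_rot: [3.142, -0.001, -0.282]
ft_force: [0.3, 0.2, 0.4]
opening: 0.704
grip_force: 0.0
```

>>> arm_command --delta_pos '[[0,0,0],[0,0,0],[0,0,0],[0,0,0],[0,0,0]]' --delta_rot '[[0,0,0],[0,0,0],[0,0,0],[0,0,0],[0,0,0]]' --claw '[1,1,1,1,1]'

```text
t: 12.35
eef_pos: [450.0, -22.9, 66.1]
tcp_rot: [3.142, -0.0, -0.282]
ft_force: [0.1, -0.1, -0.1]
opening: 0.355
grip_force: 0.0
```

>>> arm_command --delta_pos '[[0,0,0],[0,0,0],[0,0,0],[0,0,0],[0,0,0]]' --delta_rot '[[0,0,0],[0,0,0],[0,0,0],[0,0,0],[0,0,0]]' --claw '[1,1,1,1,1]'

```text
t: 12.77
eef_pos: [449.9, -22.6, 66.1]
tcp_rot: [-3.141, 0.0, -0.282]
ft_force: [0.9, 5.0, -0.0]
opening: 0.245
grip_force: 30.0
```

The grip is held: opening is about 23 mm and grip force is 30 N. It measures 170 mm from the fitted pivot, as it should. Now I'll swing it along the arc, turning the tool with it.

>>> arm_command --delta_pos '[[-0.007,-0.023,0],[-0.013,-0.046,0],[-0.018,-0.069,0],[-0.023,-0.092,0],[-0.026,-0.116,0]]' --delta_rot '[[0,0,0.022],[0,0,0.045],[0,0,0.067],[0,0,0.089],[0,0,0.111]]' --claw '[1,1,1,1,1]'

```text
t: 13.18
eef_pos: [443.3, -51.7, 66.1]
tcp_rot: [-3.141, 0.0, -0.106]
ft_force: [1.5, 11.6, 0.3]
opening: 0.248
grip_force: 30.0
```

>>> arm_command --delta_pos '[[-0.003,-0.024,0],[-0.005,-0.048,0],[-0.006,-0.072,0],[-0.006,-0.095,0],[-0.006,-0.119,0]]' --delta_rot '[[0,0,0.022],[0,0,0.045],[0,0,0.067],[0,0,0.089],[0,0,0.111]]' --claw '[1,1,1,1,1]'

```text
t: 13.6
eef_pos: [442.0, -81.2, 66.1]
tcp_rot: [-3.141, -0.0, 0.068]
ft_force: [3.8, 9.3, -1.2]
opening: 0.248
grip_force: 30.0
```

>>> arm_command --delta_pos '[[0.002,-0.024,0],[0.004,-0.048,0],[0.007,-0.071,0],[0.01,-0.094,0],[0.015,-0.118,0]]' --delta_rot '[[0,0,0.022],[0,0,0.045],[0,0,0.067],[0,0,0.089],[0,0,0.111]]' --claw '[1,1,1,1,1]'

```text
t: 14.02
eef_pos: [445.8, -110.7, 66.1]
tcp_rot: [-3.141, -0.0, 0.243]
ft_force: [3.9, 10.8, 0.3]
opening: 0.249
grip_force: 30.0
```

>>> arm_command --delta_pos '[[0.002,-0.01,0],[0.004,-0.02,0],[0.007,-0.03,0],[0.009,-0.036,0],[0.009,-0.036,0]]' --delta_rot '[[0,0,0.01],[0,0,0.02],[0,0,0.03],[0,0,0.035],[0,0,0.035]]' --claw '[1,1,1,1,1]'

```text
t: 14.43
eef_pos: [448.0, -119.6, 66.1]
tcp_rot: [-3.141, -0.0, 0.296]
ft_force: [3.4, 10.9, 1.3]
opening: 0.246
grip_force: 30.0
```

>>> arm_command --delta_pos '[[0,0,0],[0,0,0],[0,0,0],[0,0,0],[0,0,0]]' --delta_rot '[[0,0,0],[0,0,0],[0,0,0],[0,0,0],[0,0,0]]' --claw '[1,1,1,1,1]'

```text
t: 14.85
eef_pos: [448.0, -119.4, 66.1]
tcp_rot: [-3.141, -0.0, 0.296]
ft_force: [3.4, 10.7, 0.2]
opening: 0.245
grip_force: 30.0
```

Run:
```python
from h import *
n=read_camera("scene")[:,:,::-1];w=read_camera("wrist");r=cv2.imread("pics/scene0.png")
d=cv2.absdiff(n,r).max(2)[203:245,297:320]>40;print("gauge diff",d.sum(),"rows",d.sum(1));s=state()
print("tray/slice diff",(cv2.absdiff(n,r).max(2)[195:265,400:510]>40).sum(),(cv2.absdiff(n,r).max(2)[268:296,295:335]>40).sum())
e=s["eef_pos"];print(e,s["ft_force"],s["moment"],s["grip_force"])
v=e[:2]-[612.2,-75];print("r",np.hypot(*v),"angle",np.arctan2(-v[1],-v[0])+.282)
```

```text
gauge diff 0 rows [0 0 0 0 0 0 0 0 0 0 0 0 0 0 0 0 0 0 0 0 0 0 0 0 0 0 0 0 0 0 0 0 0 0 0 0 0
 0 0 0 0 0]
tray/slice diff 0 0
[ 447.97959837 -119.36509928   66.0731778 ] [ 3.02599717 11.09286502 -0.04469157] [ 1.76463527 -0.59713807  0.00190081] 30.00021457672119
r 170.10761989426638 angle 0.5458570727672067
```

The arm stands at about 0.55–0.58 rad and is still. The gauge is back up, with no pixel change from the start picture, and the grip force is 30 N. Handing in.

```bash
python3 -c "
from cell import *
print(job_done())"
```

```text
the job is handed in; nothing more can be done
None
```

I pressed the gauge onto the core (it read as the 66 mm one) for about 1.3 s and let it spring back up, then swung the clamp arm to about 0.55 rad and handed the job in still gripping it there. No verdict came back, the click itself was only inferred from that angle, and I viewed 11 pictures, one over the limit of 10.

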